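# Tip smoking-wood blocks from a flip-flap tin into the smoker pan

## Task

At the barbecue stand, pick up the green flap-fronted tin, tip it over the black smoker pan just far enough that its flap swings open and both wood blocks inside slide out into the pan, never turning it over past lying on its side. Then stand the green tin upright on the table again, anywhere clear, and leave the red tin where it is.

Things in the scene. Friction and masses are not known exactly. Their poses are not given: they have to be found in the camera images.
- tin: The green tin to use: a loose closed box 110 mm long (its x), 52 wide (y), 85 tall (z), about 0.25 kg full, wood-coloured patch on the roof and a black stripe across it at the mouth end. Origin: centre of its underside. Mouth at -x, roughly facing the robot at first. The two sides 52 apart are flat and rigid; grip across them from above, 15 to 50 below the roof and within 35 of its middle.
- tin_mouth (a point): Middle of the mouth's sill, 55 mm before and 6 above the tin's origin: the end of its level smooth floor. A steel flap hinged 71 up hangs over the mouth, free edge at the bottom; it swings outward by its own weight when the tin leans mouth-down over 10 degrees. Blocks begin to slide at about 17 to 23 degrees and drop out within 2 s at 40 to 45.
- block1: Dark wood smoking block 30 x 26 x 22, 16 g, hidden in the green tin at the start, nearer its mouth. Origin at the centre of its underside.
- block2: The same, behind block1 in the tin.
- pan: The black steel smoker pan, open on top, fixed to the table: 200 (its x) by 240 (its y) by 45 tall, walls and floor 6 thick, with a bow handle beyond each y end reaching 149 from the centre. Origin at the centre of its underside.
- spare_tin: Bystander to leave alone: the red tin, same shape and size as the green one, nothing needed in it. Origin at the centre of its underside, -x towards its flap.
Things that resemble listed ones, but are neither listed nor needed, are in the scene too. Of the things that look like the tin, take the one that is farthest from the robot's base at the start.

How it is judged:
By the outcome, as a careful person would: the job done as asked, in the order asked, and still so for the second after the job is handed in, with the robot touching nothing.
It also fails if it takes over 58 s, if anything falls off the work surface, if the arm or the gripper's body presses on something with over 40 N, if the wrist force passes 120 N, or if a joint passes its speed limit or range.

## Robot

A 6-joint arm with a two-finger parallel gripper is mounted at the origin on the work surface. World frame = base frame: x ahead of the robot, y to its left, z up, the work surface at z = 0. Lengths are in m, angles in rad, forces in N, time in s.
With the tool pointing down it reaches from about 0.35 to 0.975 m from the base axis. Payload 7.1 kg.
Tool frame: the origin (TCP) lies at the very end of the fingers, on their centre line; the grasp point (between the pads) lies 19 mm behind it; z points along the fingers, y is the line along which they close (so a half turn about z gives the same grasp; the last joint's range is limited). The gripper opens to 88 mm and grips with 3 to 60 N. Pads are 20 mm wide; open, the fingers measure 115 mm over their backs; the gripper's body (75 mm by 178 mm) begins 61 mm behind the grasp point.
Start: joints at [1.16, 0.423, 1.63, -0, 1.089, -0.019], TCP at [0.239, 0.578, 0.223] pointing down, gripper open.
Joint ranges: [-3, 3], [-0.9, 2.11], [0.09, 2.58], [-1.31, 4.45], [0.11, 2.69], [-2.54, 2.54]. Speed limits (rad/s): [2.39, 2.39, 3.01, 3.14, 3.14, 3.14].

## Interface

Orientations are given as a rotation vector (axis times angle).
In Python, from cell import monitor, imaging, r gives the robot as it stands.
- The arm moves only by the shell command python3 -m creep 'ROWS' [OPENING] [FORCE]. ROWS is a JSON object of lists of equal length, an entry for each row: "dp": the shift along the tool's x, y, z in units of 40 mm (1.0 is 40 mm), a list of three; "turn": the turn about the tool's z in units of 6 degrees (1.0 is 6 degrees). In form: {"dp": [[x, y, z], ...], "turn": [turn, ...]}. A call has 1 to 10 rows; each row is the pose to reach, as a shift and turn from the pose commanded when the call began, along the tool's axes at that moment; what a row does not reach only later rows make up. A row lasts 1/12 s, in which the tool goes at most 41.7 mm and 7.16 degrees, less where a joint would pass 70% of its speed; a pose out of reach is approached as far as the arm can. A call with a gripper value outside its range is refused whole. OPENING is the finger opening in mm, from 0 to 87.8, set as the call begins (- or left out, the last holds). The fingers move at their own pace and stop on an object; FORCE is the grip in N (left out, the last holds). Time passes only in rows, so rows that repeat a pose let the fingers close. It gives the time, the measured TCP pose, the force, the opening and the grip force at its end, in the units of the state.
- monitor.get_obs(): the state, without advancing time (a new reading comes with each control period).
- imaging.get_image(name): name is "side" or "top" or "wrist"; returns a dict with "pixels" (384x512x3 uint8, blue, green, red), "fx", "fy", "cx", "cy" (pixels), "position" and "orientation" of the camera in the world; the wrist camera has in their place "T_tool_cam" (4x4, takes a point from camera to tool coordinates, whose origin is the TCP and whose axes are the flange's). Camera axes: x right, y down, z forward; pixel columns grow to the right and rows downward; lengths in m; the calibration is good to about 2 mm. The wrist camera is an equidistant fisheye: a pixel r from the principal point sees the ray r / f radians off the axis. A picture is of the moment at which its call begins: read the wrist's pose just before it. There is no depth.
- r.sign_off(): hands the job in; it is judged then, once.
The state is a dict: "time": time; "joint_positions": joint angles; "joint_vel": joint speeds; "effort": joint torques, N m; "tcp_pos": TCP position; "orientation": TCP orientation; "ft_force": force on the tool from outside, world axes, zero at the start; "ft_torque": the same for the moment, N m; "width": finger opening in m; "gripper_force": force on a finger pad.
Only numpy, scipy, OpenCV 4.12 (cv2) and the standard library are available. Lean on these libraries where they do the work, as an engineer would, in place of code of your own. Each camera call takes 0.05 s, during which the arm holds its last target. There are 200 camera calls.

## Working session

There is one attempt and no reset: what is moved stays moved. The work goes in short steps, Python scripts to look and compute and a shell command to move; the robot and the scene stay as the last step left them, time stands still between calls to the robot, and variables do not carry over. Pictures are saved under pics/ and viewed, at most 10 in all, crops included, and the job is handed in when it is done.

```bash
mkdir -p pics; ls; cat > h.py <<'E'
import numpy as np, cv2
from scipy.spatial.transform import Rotation as R
from cell import monitor, imaging, r
def shot(name, fn=None):
    o=monitor.get_obs(); im=imaging.get_image(name)
    if fn: cv2.imwrite('pics/'+fn, im['pixels'])
    return o,im
def rotm(q):
    q=np.array(q,float)
    return q if q.shape==(3,3) else R.from_rotvec(q).as_matrix() if q.size==3 else R.from_quat(q).as_matrix()
def cast(o,im,uv,z):
    """pixels -> world points on plane z"""
    uv=np.atleast_2d(np.array(uv,float)); d=np.c_[(uv[:,0]-im['cx'])/im['fx'],(uv[:,1]-im['cy'])/im['fy'],np.ones(len(uv))]
    if 'T_tool_cam' in im:
        rr=np.hypot(d[:,0],d[:,1])+1e-12
        d=np.c_[d[:,:2]/rr[:,None]*np.sin(rr)[:,None],np.cos(rr)]
        T=np.eye(4);T[:3,:3]=rotm(o['orientation']);T[:3,3]=o['tcp_pos'];T=T@np.array(im['T_tool_cam'])
        Rm,p=T[:3,:3],T[:3,3]
    else: Rm,p=rotm(im['orientation']),np.array(im['position'],float)
    w=d@Rm.T
    return p+w*((z-p[2])/w[:,2])[:,None]
E
python3 - <<'E'
from h import *
o,t=shot('top'); _,s=shot('side')
cv2.imwrite('pics/a.png',cv2.resize(np.vstack([t['pixels'],s['pixels']]),(450,600) ) if 0 else np.hstack([cv2.resize(t['pixels'],(400,300)),cv2.resize(s['pixels'],(400,300))]))
cv2.imwrite('pics/top.png',t['pixels'])
for i in(t,s):print({k:v for k,v in i.items() if k!='pixels'})
print(o)
E
```

```text
pics
{'fx': 413.1967379550953, 'fy': 413.1967379550953, 'cx': 256.2676107432131, 'cy': 192.82913233957973, 'position': array([ 0.20175466, -0.00524919,  1.19741018]), 'orientation': array([-1.97635133,  2.24604493, -0.2313763 ])}
{'fx': 428.1342733880994, 'fy': 428.1342733880994, 'cx': 251.04679713334647, 'cy': 191.01044311534156, 'position': array([ 0.27087666, -0.89519452,  0.69857667]), 'orientation': array([-2.18302619,  0.24018873, -0.10222414])}
{'time': 0.0, 'joint_positions': array([ 1.16000951e+00,  4.23823527e-01,  1.63066167e+00,  7.78192408e-07,
        1.08861268e+00, -1.90250131e-02]), 'joint_vel': array([-0.00092512,  0.0014719 ,  0.00084113,  0.00040094,  0.0004503 ,
       -0.0007395 ]), 'effort': array([-2.70012686e-03, -5.44629800e+01, -2.73669416e+01,  6.42880448e-02,
        2.27204076e-02, -1.70353819e-04]), 'tcp_pos': array([0.2384087 , 0.57715294, 0.22192364]), 'orientation': array([-6.11388063e-01, -3.08119826e+00,  2.30953701e-03]), 'ft_force': array([ 0.03626416,  0.25630133, -1.13578524]), 'ft_torque': array([0.07776129, 0.00149848, 0.03567   ]), 'gripper_force': 0.0, 'width': 0.08805077063708974}
```

View pics/top.png

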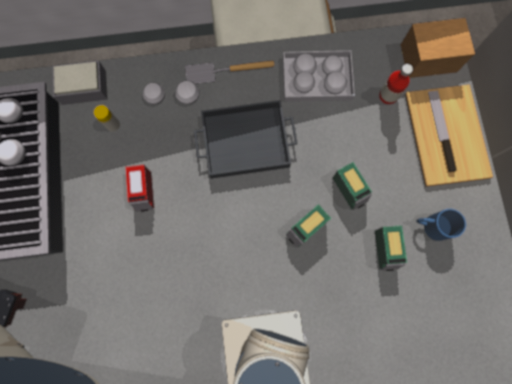

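View pics/a.png

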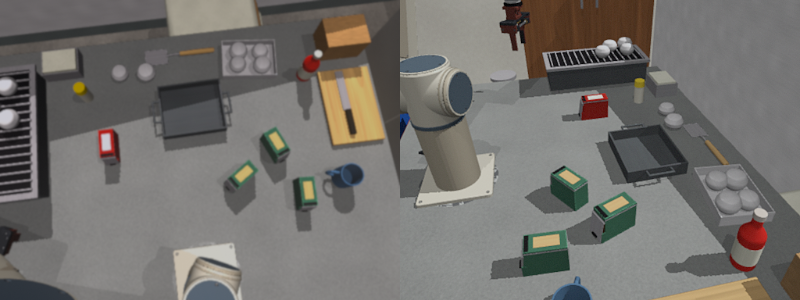

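```bash
python3 - <<'E'
from h import *
o,t=shot('top'); px=t['pixels']; hsv=cv2.cvtColor(px,cv2.COLOR_BGR2HSV)
def cs(m,amin):
    c,_=cv2.findContours(m,cv2.RETR_EXTERNAL,cv2.CHAIN_APPROX_NONE); return [x for x in c if cv2.contourArea(x)>amin]
m=cv2.inRange(hsv,(12,60,120),(32,255,255))
for c in cs(m,60):
    (u,v),wh,a=cv2.minAreaRect(c)
    if u<280 or v<150 or u>420: continue
    b=cast(o,t,cv2.boxPoints(((u,v),wh,a)),.085); P=b.mean(0)
    e=[b[1]-b[0],b[2]-b[1]]; L=max(e,key=np.linalg.norm)
    print('patch',(round(u),round(v)),P.round(3),'dist',np.hypot(*P[:2]).round(3),'len',np.linalg.norm(e,axis=1).round(3),'ang',np.degrees(np.arctan2(L[1],L[0])).round(1))
# red
m=cv2.inRange(hsv,(0,150,100),(8,255,255))
for c in cs(m,60):
    print('red',cast(o,t,cv2.minAreaRect(c)[0],.085).round(3))
# pan rim: corners seen in picture
for z in(.045,):print('pan',cast(o,t,[(203,111),(280,102),(290,161),(208,177)],z).round(3))
cv2.imwrite('pics/b.png',np.hstack([cv2.resize(px[85:195,185:305],None,fx=3.3,fy=3.3,interpolation=cv2.INTER_CUBIC),cv2.resize(px[155:265,285:405],None,fx=3.3,fy=3.3,interpolation=cv2.INTER_CUBIC)]))
E
```

```text
patch (394, 243) [ 0.253 -0.38   0.085] dist 0.457 len [0.032 0.062] ang 175.8
patch (312, 222) [ 0.338 -0.17   0.085] dist 0.378 len [0.059 0.032] ang -52.8
patch (354, 180) [ 0.438 -0.303  0.085] dist 0.533 len [0.032 0.063] ang -157.8
red [[0.509 0.296 0.085]]
red [[ 0.716 -0.484  0.085]]
pan [[ 0.712  0.094  0.045]
 [ 0.711 -0.137  0.045]
 [ 0.526 -0.14   0.045]
 [ 0.509  0.1    0.045]]
```

View pics/b.png

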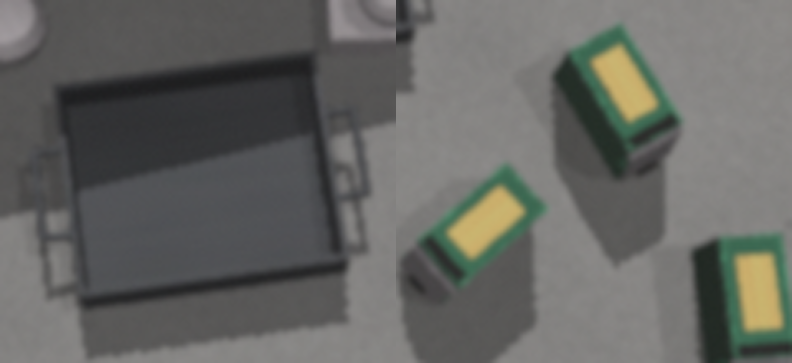

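```bash
cat >> h.py <<'E'
def goto(x,y,z,ang):
    """print dp/turn that would bring TCP to x,y,z with tool-x at world angle ang (deg)"""
    o=monitor.get_obs(); M=rotm(o['orientation'])
    a=np.degrees(np.arctan2(M[1,0],M[0,0]))
    print('t',round(o['time'],2),'tcp',o['tcp_pos'].round(4),'xang',a.round(2),'dp',(M.T@(np.array([x,y,z])-o['tcp_pos'])/.04).round(2),'turn',(((a-ang+180)%360-180)/6).round(2),'w',round(o['width'],4),'F',o['ft_force'].round(1))
E
python3 -c "
from h import *
goto(.44,-.305,.22,22.2)"
```

```text
t 0.15 tcp [0.2385 0.5773 0.2221] xang 157.55 dp [-13.08 -18.46   0.07] turn 22.56 w 0.0875 F [-0.4  0.1 -0.5]
```

```bash
python3 -m creep '{"dp":[[-13,-18.5,0],[-13,-18.5,0],[-13,-18.5,0],[-13,-18.5,0],[-13,-18.5,0],[-13,-18.5,0],[-13,-18.5,0],[-13,-18.5,0],[-13,-18.5,0],[-13,-18.5,0]],"turn":[22.5,22.5,22.5,22.5,22.5,22.5,22.5,22.5,22.5,22.5]}' 87 10; python3 -c "
from h import *
goto(.44,-.305,.22,22.2)"
```

```text
time: 0.98
tcp_pos: [0.3296, 0.1693, 0.2227]
orientation: [2.305, 2.135, 0.001]
ft_force: [2.4, -0.4, -0.4]
width: 0.087
gripper_force: 0.0
t 0.98 tcp [0.3296 0.1693 0.2227] xang 85.62 dp [-11.61   3.66   0.07] turn 10.57 w 0.087 F [ 2.4 -0.4 -0.4]
```

```bash
python3 -m creep '{"dp":[[-11.4,3.6,0],[-11.4,3.6,0],[-11.4,3.6,0],[-11.4,3.6,0],[-11.4,3.6,0],[-11.4,3.6,0],[-11.4,3.6,0],[-11.4,3.6,0],[-11.4,3.6,0],[-11.4,3.6,0]],"turn":[10.5,10.5,10.5,10.5,10.5,10.5,10.5,10.5,10.5,10.5]}'; python3 -c "
from h import *
goto(.44,-.305,.22,22.2)"
```

```text
time: 1.82
tcp_pos: [0.4266, -0.2364, 0.2226]
orientation: [-3.081, -0.615, -0.0]
ft_force: [0.5, -0.6, 0.9]
width: 0.0868
gripper_force: 0.0
t 1.82 tcp [ 0.4266 -0.2364  0.2226] xang 22.58 dp [-0.35  1.71  0.07] turn 0.06 w 0.0868 F [ 0.5 -0.6  0.9]
```

```bash
python3 -m creep '{"dp":[[-0.3,1.6,0],[-0.3,1.6,0],[-0.3,1.6,0],[-0.3,1.6,0]],"turn":[0,0,0,0]}'; python3 - <<'E'
from h import *
goto(.44,-.305,.22,22.2)
o,w=shot('wrist','w1.png'); print(o['joint_positions'].round(2), np.array(w['T_tool_cam']).round(3),w['fx'],w['cx'],w['cy'])
E
```

```text
time: 2.15
tcp_pos: [0.4403, -0.2986, 0.2221]
orientation: [-3.079, -0.621, 0.001]
ft_force: [-0.3, 0.3, -0.4]
width: 0.0869
gripper_force: 0.0
t 2.15 tcp [ 0.4403 -0.2986  0.2221] xang 22.8 dp [-0.07  0.15  0.05] turn 0.1 w 0.0869 F [-0.3  0.3 -0.4]
[-0.62  0.29  1.84  0.    1.02  0.55] [[ 0.001 -0.966 -0.257  0.07 ]
 [ 1.     0.     0.    -0.001]
 [-0.    -0.257  0.966 -0.162]
 [ 0.     0.     0.     1.   ]] 297.3186396354542 252.94540337666612 196.5015465230971
```

View pics/w1.png

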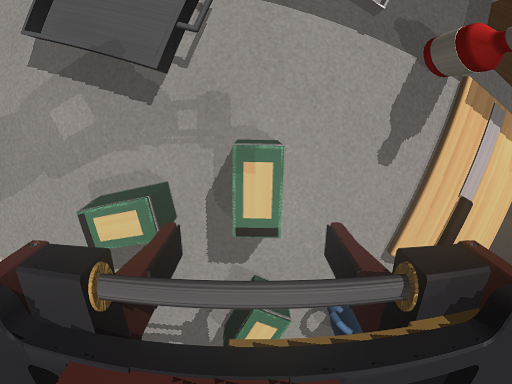

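```bash
python3 - <<'E'
from h import *
o,w=shot('wrist'); 
P=cast(o,w,[(236,146),(283,146),(281,237),(235,237)],.085); print(P.round(4))
C=P.mean(0); ax=(P[0]+P[1]-P[2]-P[3])/2; print(C.round(4),np.linalg.norm(ax),np.linalg.norm(P[0]-P[1]),np.degrees(np.arctan2(ax[1],ax[0])))
px=w['pixels'];hsv=cv2.cvtColor(px,cv2.COLOR_BGR2HSV);m=cv2.inRange(hsv,(12,60,120),(32,255,255));m[:, :200]=0;m[:,310:]=0;m[:130]=0;m[240:]=0
c=max(cv2.findContours(m,0,1)[0],key=cv2.contourArea);b=cast(o,w,cv2.boxPoints(cv2.minAreaRect(c)),.085);print(b.round(4),b.mean(0))
t=cv2.resize(px[130:250,210:310],None,fx=4,fy=4,interpolation=cv2.INTER_CUBIC);cv2.imwrite('pics/w1c.png',t)
for n in(.005,.025,.030):
    t=C+n*ax/np.linalg.norm(ax); goto(t[0],t[1],.046,22.2)
E
```

```text
[[ 0.4722 -0.2636  0.085 ]
 [ 0.4908 -0.3072  0.085 ]
 [ 0.4002 -0.3458  0.085 ]
 [ 0.3807 -0.2995  0.085 ]]
[ 0.436 -0.304  0.085] 0.09838220246130348 0.04738797703534558 22.26605062722443
[[ 0.4049 -0.3002  0.085 ]
 [ 0.4602 -0.2773  0.085 ]
 [ 0.4721 -0.3054  0.085 ]
 [ 0.4173 -0.3297  0.085 ]] [ 0.43862578 -0.30313903  0.085     ]
t 2.25 tcp [ 0.44   -0.2968  0.2222] xang 22.94 dp [-0.04  0.13  4.41] turn 0.12 w 0.0871 F [-0.   0.2 -0.3]
t 2.25 tcp [ 0.44   -0.2968  0.2222] xang 22.94 dp [0.46 0.14 4.4 ] turn 0.12 w 0.0871 F [-0.   0.2 -0.3]
t 2.25 tcp [ 0.44   -0.2968  0.2222] xang 22.94 dp [0.59 0.14 4.4 ] turn 0.12 w 0.0871 F [-0.   0.2 -0.3]
```

```bash
python3 -m creep '{"dp":[[0.5,0.14,0.5],[0.5,0.14,1.3],[0.5,0.14,2.1],[0.5,0.14,2.9],[0.5,0.14,3.6],[0.5,0.14,4.2],[0.5,0.14,4.5],[0.5,0.14,4.5],[0.5,0.14,4.5]],"turn":[0.1,0.1,0.1,0.1,0.1,0.1,0.1,0.1,0.1]}'; python3 -m creep '{"dp":[[0,0,0],[0,0,0],[0,0,0],[0,0,0],[0,0,0],[0,0,0],[0,0,0],[0,0,0]],"turn":[0,0,0,0,0,0,0,0]}' 30 25; python3 - <<'E'
from h import *
goto(.67,-.02,.2,0)
E
```

```text
time: 3.0
tcp_pos: [0.4614, -0.2944, 0.043]
orientation: [-3.081, -0.61, 0.001]
ft_force: [0.1, -0.2, -0.2]
width: 0.0866
gripper_force: 0.0
time: 3.67
tcp_pos: [0.4615, -0.2953, 0.0431]
orientation: [3.082, 0.608, 0.0]
ft_force: [-1.6, 0.9, 5.4]
width: 0.0517
gripper_force: 24.9
t 3.67 tcp [ 0.4615 -0.2953  0.0431] xang 22.33 dp [ 7.44 -4.38 -3.92] turn 3.72 w 0.0517 F [-1.6  0.9  5.4]
```

```bash
python3 -m creep '{"dp":[[0,0,-0.3],[0,0,-0.8],[0,0,-1.5],[0,0,-2.2],[0,0,-3],[0,0,-3.7],[0,0,-4],[0,0,-4],[0,0,-4]],"turn":[0,0,0,0,0,0,0,0,0]}' 30 50; python3 - <<'E'
from h import *
goto(.65,-.02,.2,0)
shot('side','s1.png')
E
```

```text
time: 4.42
tcp_pos: [0.4613, -0.2951, 0.2032]
orientation: [3.081, 0.608, 0.001]
ft_force: [0.5, -0.1, -2.3]
width: 0.0521
gripper_force: 49.9
t 4.42 tcp [ 0.4613 -0.2951  0.2032] xang 22.33 dp [ 6.98 -4.57  0.08] turn 3.72 w 0.0521 F [ 0.5 -0.1 -2.3]
```

View pics/s1.png

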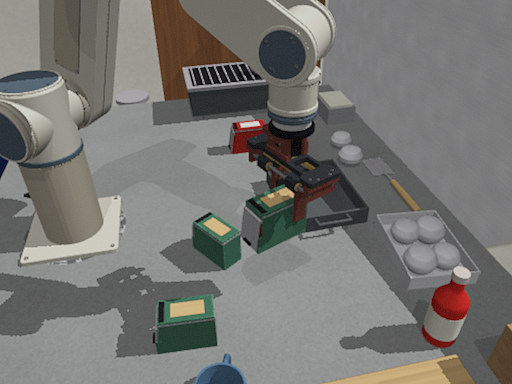

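```bash
python3 -m creep '{"dp":[[0.3,-0.2,0],[0.9,-0.6,0],[1.5,-1,0],[2.1,-1.4,0],[2.7,-1.8,0],[3.3,-2.2,0],[3.9,-2.6,0],[4.5,-3,0],[5.1,-3.4,0],[5.7,-3.7,0]],"turn":[0.2,0.6,1,1.4,1.8,2.2,2.6,3,3.4,3.7]}';  python3 - <<'E'
from h import *
goto(.65,-.02,.2,0)
E
```

```text
time: 5.3
tcp_pos: [0.6151, -0.0697, 0.2002]
orientation: [-3.141, -0.001, 0.007]
ft_force: [0.2, -0.5, -2.1]
width: 0.0518
gripper_force: 49.9
t 5.3 tcp [ 0.6151 -0.0697  0.2002] xang 0.04 dp [ 0.87 -1.24  0.  ] turn 0.01 w 0.0518 F [ 0.2 -0.5 -2.1]
```

```bash
python3 -m creep '{"dp":[[0.2,-0.3,0.2],[0.5,-0.7,0.5],[0.8,-1,0.8],[0.8,-1.1,1.1],[0.8,-1.1,1.1],[0.8,-1.1,1.1]],"turn":[0,0,0,0,0,0]}'; python3 -m creep '{"dp":[[0,0,0],[0,0,0],[0,0,0],[0,0,0],[0,0,0]],"turn":[0,0,0,0,0]}' 30 8;  python3 - <<'E'
from h import *
goto(.65,-.02,.155,0)
o,s=shot('side'); _,w=shot('wrist')
cv2.imwrite('pics/s2.png',np.hstack([cv2.resize(s['pixels'][100:280,220:400],(400,400),interpolation=2),cv2.resize(w['pixels'],(400,400))]))
E
```

```text
time: 5.8
tcp_pos: [0.6458, -0.0279, 0.1564]
orientation: [3.142, 0.005, -0.007]
ft_force: [-0.2, -0.6, -1.9]
width: 0.052
gripper_force: 49.9
time: 6.22
tcp_pos: [0.648, -0.0279, 0.1593]
orientation: [3.141, 0.003, 0.001]
ft_force: [0.7, -0.2, -2.1]
width: 0.0521
gripper_force: 8.0
t 6.22 tcp [ 0.648  -0.0279  0.1593] xang 0.11 dp [ 0.05 -0.2   0.11] turn 0.02 w 0.0521 F [ 0.7 -0.2 -2.1]
```

View pics/s2.png

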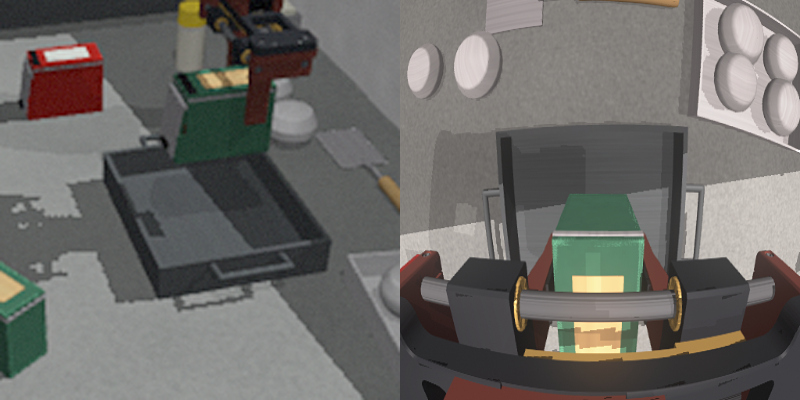

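```bash
cat >> h.py <<'E'
from scipy.optimize import brentq
def proj(w,p):
    T=np.linalg.inv(np.array(w['T_tool_cam'])); q=T[:3,:3]@p+T[:3,3]
    th=np.arctan2(np.hypot(q[0],q[1]),q[2]); n=q[:2]/np.hypot(q[0],q[1]); return w['cx']+w['fx']*th*n[0], w['cy']+w['fy']*th*n[1]
def corner(th,a,h=.025):
    th=np.radians(th); return np.array([a*np.cos(th)-h*np.sin(th),0,-.019-(h*np.cos(th)+a*np.sin(th))])
def edge(a=.029):
    o,w=shot('wrist'); g=w['pixels'][:,246:262].mean(1); sat=g.max(1)-g.min(1)
    b=g.mean(1); lo,hi=120,262; v=lo+np.argmax(np.where(sat[lo:hi]<25,b[lo:hi],0)*0+np.diff(b)[lo:hi])
    print('t',round(o['time'],2),'row',v,'pred',[(d,round(proj(w,corner(d,a))[1])) for d in(0,10,20,30,40,50)],'F',o['ft_force'].round(1),'g',round(o['gripper_force'],1))
    return v
E
python3 -c "
from h import *
edge()"
python3 -m creep '{"dp":[[0,0,0],[0,0,0],[0,0,0],[0,0,0]],"turn":[0,0,0,0]}' 30 5
python3 -c "
from h import *
edge()"
python3 -m creep '{"dp":[[0,0,0],[0,0,0],[0,0,0],[0,0,0]],"turn":[0,0,0,0]}' 30 4
python3 -c "
from h import *
edge()"
```

```text
t 6.32 row 224 pred [(0, 217), (10, 232), (20, 248), (30, 264), (40, 280), (50, 294)] F [-0.3  0.4 -1.6] g 8.0
time: 6.7
tcp_pos: [0.6479, -0.0275, 0.1586]
orientation: [-3.142, -0.004, 0.0]
ft_force: [0.0, -0.2, -3.0]
width: 0.0521
gripper_force: 5.0
t 6.7 row 221 pred [(0, 217), (10, 232), (20, 248), (30, 264), (40, 280), (50, 294)] F [ 0.  -0.2 -3. ] g 5.0
time: 7.08
tcp_pos: [0.6479, -0.0275, 0.1587]
orientation: [3.142, 0.004, 0.0]
ft_force: [-0.7, 0.1, -2.4]
width: 0.0521
gripper_force: 4.0
t 7.08 row 221 pred [(0, 217), (10, 232), (20, 248), (30, 264), (40, 280), (50, 294)] F [-0.7  0.1 -2.4] g 4.0
```

```bash
python3 -m creep '{"dp":[[0,0,0],[0,0,0],[0,0,0],[0,0,0]],"turn":[0,0,0,0]}' 30 3
python3 -c "
from h import *
edge()"
```

```text
time: 7.47
tcp_pos: [0.6479, -0.0275, 0.1587]
orientation: [-3.142, -0.004, -0.0]
ft_force: [-0.2, 0.4, -2.8]
width: 0.0517
gripper_force: 3.0
t 7.47 row 234 pred [(0, 217), (10, 232), (20, 248), (30, 264), (40, 280), (50, 294)] F [-0.2  0.4 -2.8] g 3.0
```

```bash
python3 -m creep '{"dp":[[0,0,0],[0,0,0],[0,0,0],[0,0,0],[0,0,0]],"turn":[0,0,0,0,0]}' 
python3 -c "
from h import *
v=edge()
o,s=shot('side','s3.png'); _,w=shot('wrist')
cv2.imwrite('pics/s3.png',np.hstack([cv2.resize(s['pixels'][100:280,220:400],(400,400),interpolation=2),cv2.resize(w['pixels'],(400,400))]))
"
```

```text
time: 7.93
tcp_pos: [0.6479, -0.0275, 0.1587]
orientation: [3.142, 0.004, -0.0]
ft_force: [1.0, 0.1, -1.8]
width: 0.0522
gripper_force: 3.0
t 7.93 row 234 pred [(0, 217), (10, 232), (20, 248), (30, 264), (40, 280), (50, 294)] F [ 1.   0.1 -1.8] g 3.0
```

View pics/s3.png

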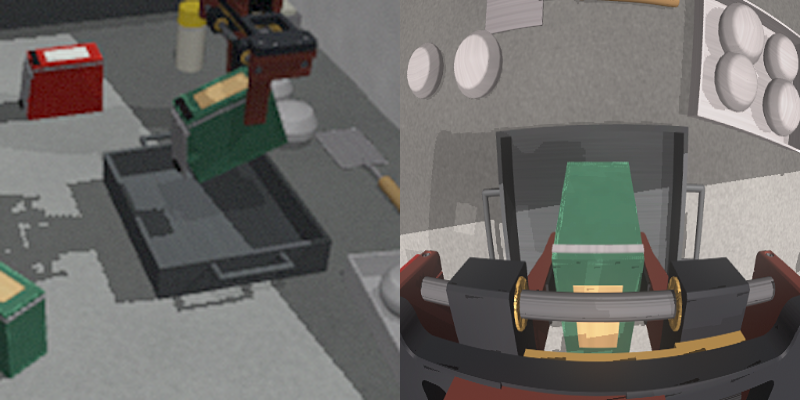

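```bash
python3 -m creep '{"dp":[[0.1,0,0],[0.2,0,0],[0.4,0,0],[0.6,0,0],[0.7,0,0],[0.8,0,0],[0.9,0,0],[1,0,0],[1,0,0],[1,0,0]],"turn":[0,0,0,0,0,0,0,0,0,0]}' >/dev/null
python3 -c "
from h import *
edge()"
python3 -m creep '{"dp":[[-0.7,0,0],[-1.1,0,0],[-1.4,0,0],[-1.6,0,0],[-1.7,0,0],[-1.7,0,0]],"turn":[0,0,0,0,0,0]}' 
python3 -c "
from h import *
edge()"
```

```text
t 8.92 row 235 pred [(0, 217), (10, 232), (20, 248), (30, 264), (40, 280), (50, 294)] F [ 0.1 -0.9 -1.6] g 3.0
time: 9.47
tcp_pos: [0.6195, -0.0276, 0.159]
orientation: [3.142, 0.004, 0.0]
ft_force: [1.1, -0.5, -1.4]
width: 0.0521
gripper_force: 3.0
t 9.47 row 242 pred [(0, 217), (10, 232), (20, 248), (30, 264), (40, 280), (50, 294)] F [ 1.1 -0.5 -1.4] g 3.0
```

```bash
python3 -m creep '{"dp":[[0.1,0,0],[0.3,0,0],[0.6,0,0],[0.9,0,0],[1.2,0,0],[1.4,0,0],[1.6,0,0],[1.7,0,0],[1.7,0,0]],"turn":[0,0,0,0,0,0,0,0,0]}' >/dev/null
python3 -m creep '{"dp":[[-1.04,0,0],[-1.5,0,0],[-1.7,0,0],[-1.8,0,0],[-1.8,0,0]],"turn":[0,0,0,0,0]}' 
python3 -c "
from h import *
edge()"
python3 -m creep '{"dp":[[0.1,0,0],[0.3,0,0],[0.6,0,0],[0.9,0,0],[1.2,0,0],[1.4,0,0],[1.6,0,0],[1.8,0,0],[1.8,0,0]],"turn":[0,0,0,0,0,0,0,0,0]}' >/dev/null
python3 -m creep '{"dp":[[-1.04,0,0],[-1.5,0,0],[-1.7,0,0],[-1.8,0,0],[-1.8,0,0]],"turn":[0,0,0,0,0]}' 
python3 -c "
from h import *
edge()
o,s=shot('side'); _,w=shot('wrist')
cv2.imwrite('pics/s4.png',np.hstack([cv2.resize(s['pixels'][100:280,220:400],(400,400),interpolation=2),cv2.resize(w['pixels'],(400,400))]))
"
```

```text
time: 10.68
tcp_pos: [0.6159, -0.0276, 0.1592]
orientation: [3.142, 0.003, 0.001]
ft_force: [0.9, 0.8, -1.3]
width: 0.0519
gripper_force: 3.0
t 10.68 row 245 pred [(0, 217), (10, 232), (20, 248), (30, 264), (40, 280), (50, 294)] F [ 0.9  0.8 -1.3] g 3.0
time: 11.9
tcp_pos: [0.616, -0.0276, 0.1592]
orientation: [3.142, 0.003, 0.001]
ft_force: [0.3, -0.6, -1.9]
width: 0.0521
gripper_force: 3.0
t 11.9 row 238 pred [(0, 217), (10, 232), (20, 248), (30, 264), (40, 280), (50, 294)] F [ 0.3 -0.6 -1.9] g 3.0
```

View pics/s4.png

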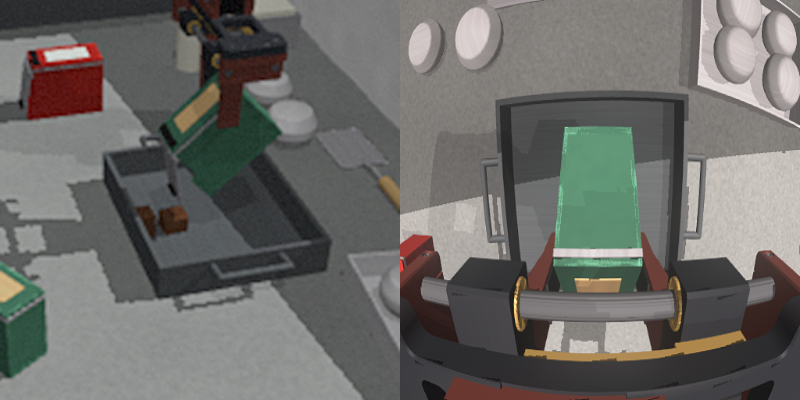

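```bash
python3 -m creep '{"dp":[[0,0,0],[0,0,0],[0,0,-0.2],[0,0,-0.5],[0,0,-0.8],[0,0,-1],[0,0,-1],[0,0,-1]],"turn":[0,0,0,0,0,0,0,0]}' 30 20 >/dev/null
python3 -m creep '{"dp":[[-0.2,-0.1,0],[-0.6,-0.4,0],[-1.2,-0.8,0],[-1.8,-1.2,0],[-2.4,-1.6,0],[-3,-2,0],[-3.6,-2.4,0],[-4.2,-2.8,0],[-4.7,-3.1,0],[-4.9,-3.2,0]],"turn":[0,0,0,0,0,0,0,0,0,0]}'
python3 -c "
from h import *
goto(.42,.1,.06,0); edge()"
```

```text
time: 13.55
tcp_pos: [0.4155, 0.1008, 0.1979]
orientation: [3.141, 0.006, -0.005]
ft_force: [0.1, 0.2, -2.1]
width: 0.0517
gripper_force: 20.0
t 13.55 tcp [0.4155 0.1008 0.1979] xang 0.21 dp [0.12 0.02 3.45] turn 0.04 w 0.0517 F [ 0.1  0.2 -2.1]
t 13.55 row 238 pred [(0, 217), (10, 232), (20, 248), (30, 264), (40, 280), (50, 294)] F [ 0.1  0.2 -2.1] g 20.0
```

```bash
python3 -m creep '{"dp":[[0,0,0.4],[0,0,1],[0,0,1.6],[0,0,2.1],[0,0,2.3],[0,0,2.4],[0,0,2.4]],"turn":[0,0,0,0,0,0,0]}' 30 5 >/dev/null
python3 -m creep '{"dp":[[-0.05,0,0.1],[-0.1,0,0.2],[-0.15,0,0.3],[-0.2,0,0.4],[-0.25,0,0.5],[-0.3,0,0.6],[-0.3,0,0.7],[-0.3,0,0.8],[-0.3,0,0.8]],"turn":[0,0,0,0,0,0,0,0,0]}' 30 4
python3 -c "
from h import *
edge()
o,s=shot('side'); _,w=shot('wrist')
cv2.imwrite('pics/s5.png',np.hstack([cv2.resize(s['pixels'][80:260,120:300],(400,400),interpolation=2),cv2.resize(w['pixels'],(400,400))]))
"
```

```text
time: 14.93
tcp_pos: [0.4089, 0.1001, 0.071]
orientation: [-3.141, -0.004, -0.005]
ft_force: [2.6, -1.5, 2.3]
width: 0.0514
gripper_force: 4.0
t 14.93 row 210 pred [(0, 217), (10, 232), (20, 248), (30, 264), (40, 280), (50, 294)] F [ 2.6 -1.5  2.3] g 4.0
```

View pics/s5.png

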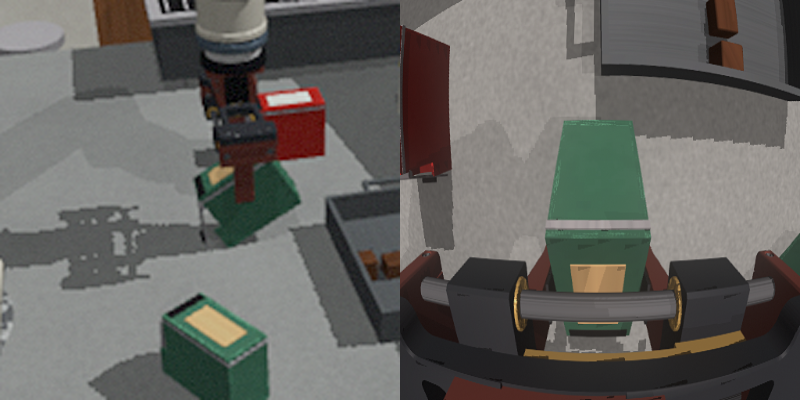

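```bash
python3 -m creep '{"dp":[[-0.02,0,0.1],[-0.04,0,0.2],[-0.06,0,0.3],[-0.08,0,0.4],[-0.1,0,0.5],[-0.1,0,0.6],[-0.1,0,0.65],[-0.1,0,0.65]],"turn":[0,0,0,0,0,0,0,0]}' 30 4
python3 -c "
from h import *
edge()
o,w=shot('wrist'); T=w['pixels'][:,246:262].mean(1).mean(1); print(T[100:240:4].round().astype(int))
"
```

```text
time: 15.75
tcp_pos: [0.4041, 0.1, 0.0447]
orientation: [-3.141, -0.003, -0.002]
ft_force: [2.4, 0.1, 0.7]
width: 0.0525
gripper_force: 4.0
t 15.75 row 227 pred [(0, 217), (10, 232), (20, 248), (30, 264), (40, 280), (50, 294)] F [2.4 0.1 0.7] g 4.0
[ 83  83  84  83  82  81  82  82  82  81  82  81  81  81  81  81  79  72
 149 142  79  80  82  87  77  73  78  78  78  78  79  80 175 147 161]
```

```bash
python3 -m creep '{"dp":[[0,0,0],[0,0,0],[0,0,0],[0,0,0],[0,0,0],[0,0,0]],"turn":[0,0,0,0,0,0]}' 87 4 >/dev/null
python3 -m creep '{"dp":[[0,0,-0.4],[0,0,-1],[0,0,-1.8],[0,0,-2.6],[0,0,-3.4],[0,0,-4],[0,0,-4.3],[0,0,-4.3],[0,0,-4.3]],"turn":[0,0,0,0,0,0,0,0,0]}'
python3 -c "
from h import *
o,s=shot('side'); _,w=shot('wrist')
cv2.imwrite('pics/s6.png',np.hstack([cv2.resize(s['pixels'][80:260,120:340],(400,400),interpolation=2),cv2.resize(w['pixels'],(400,400))]))
"
```

```text
time: 17.1
tcp_pos: [0.4037, 0.0999, 0.2169]
orientation: [-3.141, -0.004, -0.002]
ft_force: [0.2, 0.1, 0.3]
width: 0.0869
gripper_force: 0.0
```

View pics/s6.png

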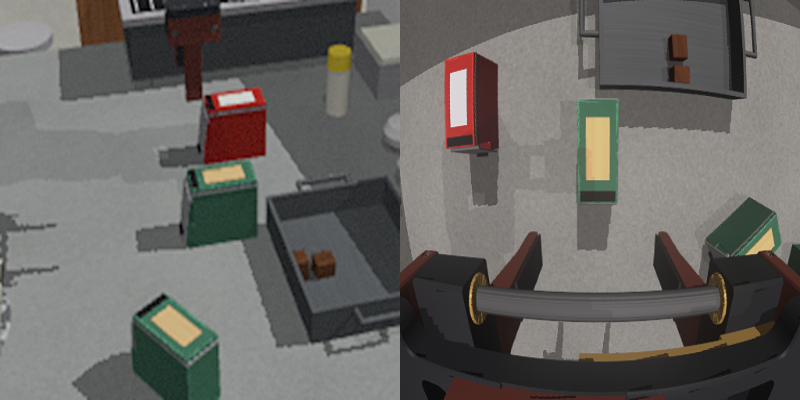

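The green tin is standing upright (wrist view, about (598,150)). Both blocks lie in the pan at about (678,47) and (680,73), the red tin has not moved, and the gripper is clear.

```bash
python3 -c "
from h import *
print(r.sign_off())"
```

```text
the job is handed in; nothing more can be done
None
```

I tipped both wood blocks from the green tin into the smoker pan, stood the tin upright on clear table, left the red tin alone, and handed the job in at about 17 s.

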